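Latch the sample mixer's head and hold its run paddle at slow speed

TASK

The sample jar already stands in the bench mixer: swing the mixer's raised head down and press its front edge until the spring catch snaps over and keeps the head shut by itself. Then press the spring paddle on the front console half-way down, which is the slow speed (it lies level there), and finish while still holding it there with the fingers. Never press the paddle while the head is up and never push it to its bottom stop, and leave the jar lid, spoon and thermometer lying round the mixer where they are.

Things in the scene. Friction and masses are not known exactly. Their poses are not given: they have to be found in the camera images.
- mixer: White bench mixer with tilting head, fixed to the table; base 305 mm (x) by 150 mm (y). Origin on the table under its middle; x runs from the front console (-x, toward the robot) to the hinge column. In x, mm: console and paddle -170..-82, catch post -56..-36 (105 high, spring roller at its front), open jar in a nest at 20, hinge column 90..130 (128 high).
- mixer_head (a joint): Tilting head, rad: 0 shut, grows as it opens upward; starts 0.55 to 0.95. Friction holds it at any angle (2 N at the front edge moves it). Below 0.06 rad the tongue under its front meets a spring roller: 6 to 12 N down at the front edge pushes it past (at about 0.025); the catch then draws it to 0 and keeps it. Let go earlier and it is not held shut but stays or springs back up.
- head_hinge (a point): Axis of the head's hinge: 110 mm behind the mixer's origin and 115 mm up; the axis runs along the mixer's y.
- head_front (a point): Point to push: on the head's flat top face, on the middle line, 12 mm behind its front edge; moves with the head. 176 mm from the hinge axis along the head and 16 mm above it across the head; 131 mm above the table when shut. Face 100 mm wide; a round motor dome (88 mm wide, 21 mm high) has its centre 86 mm behind this point.
- paddle (a joint): Run paddle, rad pressed: 0 = at rest (nose up 0.14 rad), 0.14 = half-way (the paddle lies level), 0.28 = bottom stop. A spring returns it: about 2 N on the pad to start it, 4 to 5 N half-way, 7 to 8 N at the stop.
- paddle_pad (a point): Middle of the top of the paddle's black pad (44 mm long in x, 50 mm wide in y), moves with it; 60 mm in front of the paddle's hinge axis, 145 mm in front of the mixer's origin; about 80 mm above the table at rest, 72 mm half-way, 63 mm at the bottom stop.
- sample_lid: Bystander: loose stainless jar lid, 86 mm wide, 37 mm high, with a tag on its knob; on the table to the right of the console. Origin under its middle.
- spoon: Bystander: loose steel spoon, 188 mm long, left of the mixer. Origin under its middle.
- thermometer: Bystander: loose probe thermometer, 175 mm long, left of the console. Origin under its middle.

How it is judged:
On the way, in this order (a step that is already met when the one before it is completed fails the run):
1. the head is shut and the catch alone keeps it (below 0.015 rad, robot not touching it) (value of joint mixer_head below 0.015 rad and contact force between each of the arm, the fingers and mixer_head below 0.5 N), for 0.2 s.
2. the fingers press the paddle half-way down (value of joint paddle between 0.09 and 0.19 rad and contact force between the fingers and paddle above 1.5 N), for 0.5 s.
At the end, for the whole second after the job is handed in: The head is shut on its catch (within 0.015 rad) without the robot touching it, and the fingers keep the paddle half-way down (0.09 to 0.19 of its 0.28 rad, more than 1.5 N) through the last second (all of step 1 and all of step 2); the arm keeps its last pose, push and grip.
It fails at once if the paddle is pressed while the head is up (value of joint paddle above 0.05 rad and value of joint mixer_head above 0.04 rad).
It fails at once if the paddle is pushed to its bottom stop (value of joint paddle above 0.26 rad).
It fails at once if jar lid, spoon or thermometer is pushed away (more than 30 mm) (distance of any of sample_lid, spoon, thermometer from where it was at the start of the episode above 0.03 m).
It also fails if it takes over 40 s, if anything falls off the work surface, if the arm or the gripper's body presses on something with over 40 N, if the wrist force passes 120 N, or if a joint passes its speed limit or range.

ROBOT

A 7-joint arm with a two-finger parallel gripper is mounted at the origin on a cart in front of the work surface, level with it; the furniture and walls round the work are solid. World frame = base frame: x ahead of the robot, y to its left, z up, the work surface at z = 0. Lengths are in m, angles in rad, forces in N, time in s.
With the tool pointing down it reaches from about 0.35 to 0.9 m from the base axis. Payload 19.9 kg.
Tool frame: the origin (TCP) lies on the centre line of the jaws, within the pads' length; the fingertips stand 22 mm ahead of it and the grasp point (between the pads) lies 3 mm ahead of it (manip.finger_overhang is the distance from the TCP to the fingertips, in m); z points along the fingers, y is the line along which they close (so a half turn about z gives the same grasp; the last joint's range is limited). The gripper opens to 94 mm and grips with 3 to 60 N. Pads are 16 mm wide; open, the fingers measure 119 mm over their backs; the gripper's body (75 mm by 177 mm) begins 78 mm behind the grasp point.
Start: joints at [-1.369, 0.417, -0.01, 1.614, 0.005, 1.111, -0.053], TCP at [0.15, 0.607, 0.227] pointing down, gripper open.
Joint ranges: [-2.81, 2.81], [-0.39, 2.02], [-1.27, 1.25], [0.06, 2.57], [-1.19, 4.33], [0.19, 2], [-2.82, 2.82]. Speed limits (rad/s): [1.89, 1.89, 2.39, 2.39, 3.01, 3.01, 3.01].

INTERFACE

Orientations are given as [roll, pitch, yaw] about the fixed x, y, z axes, in that order (R = Rz(yaw) Ry(pitch) Rx(roll)).
In Python, from workcell import manip, optics gives the robot as it stands. The module is installed in compiled form; this text tells all that it offers.
- The arm moves only by the shell command python3 -m crank 'ROWS' [OPENING]. ROWS is JSON, a list of rows, each a list of 4 numbers: the shift along the world's x, y, z in units of 30 mm (1.0 is 30 mm), then the turn about the world's z in units of 5 degrees (1.0 is 5 degrees). A call has 1 to 8 rows; each row shifts and turns the commanded pose from where the row before left it; what a row does not reach is not made up. A row lasts 1/10 s, in which the tool goes at most 50 mm and 8.59 degrees, less where a joint would pass 70% of its speed; a pose out of reach is approached as far as the arm can. A call is refused whole if a number of a shift passes 1 or a number of a turn 1, either way. A call with a gripper value outside its range is refused whole. OPENING is the finger opening in mm, from 0 to 94, set as the call begins (- or left out, the last holds). The fingers move at their own pace and stop on an object; the grip force is fixed at half the most. Time passes only in rows, so rows that do not move let the fingers close. It gives the time, the measured TCP pose, the force, the opening and the grip force at its end, in the units of the state.
- manip.sense(): the state, without advancing time (a new reading comes with each control period).
- optics.grab_frame(name): name is "scene" or "top"; returns (picture, depth): 384x512x3 uint8, red, green, blue; 384x512 float32, m along the optical axis (not along the pixel's ray), 0 where there is no reading.
- optics.calibration(name): a dict with "fx", "fy", "cx", "cy" (pixels), "R" (3x3) and "t" (3): a world point X has camera coordinates R X + t. Camera axes: x right, y down, z forward; pixel columns grow to the right and rows downward; lengths in m; the calibration is good to about 2 mm. A picture is of the moment at which its call begins. calibration takes no time and is no camera call.
- manip.finish_job(): hands the job in; it is judged then, once.
Trained networks look in the newest picture that a camera, given by its name, has taken for a name from the list of things; names that differ only in an ending like _2 or _b are one class to them, and where a whole thing is asked for, a point or a joint stands for the part that bears it (a point fixed in the world has none). Each returns a list of dicts, best first, with "p" (0 to 1); they miss things now and then, are a little off and sometimes report something else, mostly with a low value. They report only what shows in the picture. A call takes as long as a camera call.
- optics.search_frame(camera, target): "extent" ([left, top, right, bottom] in pixels, round what is visible of it).
- optics.silhouettes(camera, target): "mask" (384x512 bool, what is visible of it) and "extent" ([left, top, right, bottom] in pixels, round what is visible of it).
- optics.tip_of(camera, target): "position" ([column, row] in pixels: a listed point, or the origin of a listed thing).
The state is a dict: "clock": time; "joints": joint angles; "joint_vel": joint speeds; "joint_efforts": joint torques, N m; "position": TCP position; "tool_rot": TCP orientation; "wrist_force": force on the tool from outside, world axes, zero at the start; "moment": the same for the moment, N m; "grip_width": finger opening in m; "finger_force": force on a finger pad.
Only numpy, scipy, OpenCV 4.12 (cv2) and the standard library are available. Lean on these libraries where they do the work, as an engineer would, in place of code of your own. Each camera call takes 0.05 s, during which the arm holds its last target. There are 200 camera calls.

## Working session

There is one attempt and no reset: what is moved stays moved. The work goes in short steps, Python scripts to look and compute and a shell command to move; the robot and the scene stay as the last step left them, time stands still between calls to the robot, and variables do not carry over. Pictures are saved under pics/ and viewed, at most 10 in all, crops included, and the job is handed in when it is done.

```bash
mkdir -p pics
cat > h.py <<'E'
import numpy as np, cv2
from workcell import manip, optics
def world(cam,uv,d):
    c=optics.calibration(cam); p=np.array([(uv[0]-c['cx'])/c['fx']*d,(uv[1]-c['cy'])/c['fy']*d,d])
    return np.array(c['R']).T@(p-np.array(c['t']))
def proj(cam,X):
    c=optics.calibration(cam); p=np.array(c['R'])@np.array(X)+np.array(c['t']); return p[0]/p[2]*c['fx']+c['cx'],p[1]/p[2]*c['fy']+c['cy']
def tri(u1,u2):
    A=[];b=[]
    for cam,uv in(('scene',u1),('top',u2)):
        c=optics.calibration(cam);R=np.array(c['R']);t=np.array(c['t'])
        for k,(f,cc) in enumerate(((c['fx'],c['cx']),(c['fy'],c['cy']))):
            m=(uv[k]-cc)/f; A.append(m*R[2]-R[k]); b.append(t[k]-m*t[2])
    s=np.linalg.lstsq(np.array(A),np.array(b),rcond=None); return s[0],s[1]
E
python3 - <<'E'
from h import *
np.set_printoptions(precision=4,suppress=True)
ims=[];P={}
for cam in('scene','top'):
    im,d=optics.grab_frame(cam); np.save(f'{cam}_d.npy',d); ims.append(im.copy())
    c=optics.calibration(cam);print(cam,-np.array(c['R']).T@np.array(c['t']),np.array(c['R'])[2])
    for n in('mixer','head_hinge','head_front','paddle_pad','sample_lid','spoon','thermometer'):
        r=optics.tip_of(cam,n)
        for q in r[:2]:
            u,v=q['position'];dd=d[int(np.clip(v,0,383)),int(np.clip(u,0,511))]
            print(n,round(q['p'],2),np.round((u,v),1),world(cam,(u,v),dd))
        if r:
            P[cam,n]=r[0]['position'];cv2.circle(ims[-1],tuple(int(x) for x in r[0]['position']),4,(255,0,0),1)
    cv2.imwrite(f'pics/{cam}0.png',ims[-1][...,::-1])
for n in('mixer','head_hinge','head_front','paddle_pad'):
    if('scene',n) in P and('top',n) in P: print(n,tri(P['scene',n],P['top',n]))
s=manip.sense();print(s['position'],s['tool_rot'],s['clock'],s['wrist_force'])
E
```

```text
scene [ 0.1193 -0.567   0.911 ] [ 0.3462  0.6338 -0.6917]
mixer 0.7 [279.7 159.2] [0.5784 0.1181 0.2372]
mixer 0.59 [269.7 210.9] [0.5485 0.1147 0.0593]
head_hinge 0.81 [278.6 161.4] [0.5752 0.118  0.2312]
head_front 0.67 [268.  154.5] [0.5823 0.1831 0.2067]
head_front 0.26 [187.5 221.4] [0.3398 0.2471 0.0045]
paddle_pad 0.74 [253.6 226.5] [0.4701 0.0709 0.0794]
sample_lid 0.9 [303.1 272.6] [ 0.5261 -0.0906  0.0239]
sample_lid 0.63 [280.4 159.4] [0.5804 0.1177 0.236 ]
spoon 0.71 [236.3 189.1] [0.5301 0.2908 0.0112]
thermometer 0.53 [188.8 219.6] [ 0.3476  0.2574 -0.0016]
top [0.2764 0.1622 1.3964] [ 0.1675 -0.0112 -0.9858]
mixer 0.78 [253.9 173.7] [0.5496 0.163  0.0993]
head_hinge 0.78 [226.2 135.3] [0.6557 0.2385 0.131 ]
paddle_pad 0.69 [288.1 203. ] [0.4653 0.067  0.08  ]
paddle_pad 0.27 [229.3 252.9] [0.2764 0.1622 1.3964]
sample_lid 0.85 [331.6 176.6] [ 0.5507 -0.0717  0.0234]
spoon 0.85 [205.  185.7] [0.5335 0.3117 0.0177]
thermometer 0.74 [258.7 157.2] [0.5646 0.1495 0.233 ]
thermometer 0.7 [228.7 255.3] [ 0.3238  0.2445 -0.0019]
mixer (array([0.5579, 0.1484, 0.2153]), array([0.0025]))
head_hinge (array([0.6598, 0.2408, 0.1091]), array([0.]))
paddle_pad (array([0.4661, 0.0668, 0.0851]), array([0.]))
[0.1502 0.6067 0.2274] [-3.1415  0.      2.8988] 0.8 [ 0.7944 -0.7701  0.0825]
```

Run:
```python
import cv2
a=cv2.imread('pics/scene0.png')[100:330,130:380];b=cv2.imread('pics/top0.png')[80:310,150:400]
cv2.imwrite('pics/both.png',cv2.resize(cv2.vconcat([a,b]) if 0 else cv2.hconcat([a,b]),None,fx=1.6,fy=1.6,interpolation=cv2.INTER_CUBIC))
```

```text
(no output)
```

View pics/both.png

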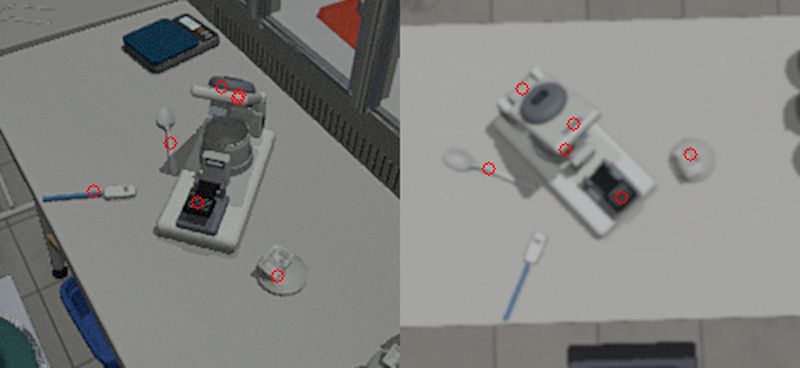

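The picture shows the mixer yawed about 42°: pad near scene (254,226) / top (288,203), and hinge near top (226,135). The networks' points match this, except head_front and thermometer's first top hit, which are off. I'll refine the pose and head angle from depth.

```bash
cat >> h.py <<'E'
def cloud(cam,d,m):
    v,u=np.nonzero(m&(d>0)); z=d[v,u]; c=optics.calibration(cam)
    p=np.c_[(u-c['cx'])/c['fx']*z,(v-c['cy'])/c['fy']*z,z]
    return (p-np.array(c['t']))@np.array(c['R'])
E
python3 - <<'E'
from h import *
np.set_printoptions(precision=4,suppress=True)
C={}
for cam in('scene','top'):
    im,d=optics.grab_frame(cam)
    for n in('mixer','mixer_head','paddle'):
        r=optics.silhouettes(cam,n)
        if r: 
            c=cloud(cam,d,r[0]['mask']);C[cam,n]=c;print(cam,n,round(r[0]['p'],2),r[0]['extent'],len(c),c.min(0),c.max(0))
# base footprint: points low on mixer
for cam in('scene','top'):
    d=optics.grab_frame(cam)[1]; c=cloud(cam,d,np.ones_like(d,bool))
    k=(c[:,2]>.012)&(c[:,2]<.3)&(np.hypot(c[:,0]-.56,c[:,1]-.15)<.2); q=c[k]
    np.save(f'c_{cam}.npy',q)
    for z0,z1 in((.015,.06),(.06,.1),(.1,.3)):
        s=q[(q[:,2]>z0)&(q[:,2]<z1)]; print(cam,z0,len(s),s.mean(0), cv2.minAreaRect((s[:,:2]*1000).astype(np.float32)))
# head in mixer frame
yaw=np.arctan2(.174,.194);H=np.array([.6598,.2408])
for cam in('scene','top'):
    q=np.load(f'c_{cam}.npy');e=q[:,:2]-H
    x=e@[np.cos(yaw),np.sin(yaw)];y=e@[-np.sin(yaw),np.cos(yaw)]
    k=(q[:,2]>.135)&(abs(y)<.05)
    for a in np.arange(-.2,.06,.02):
        s=k&(x>a)&(x<=a+.02)
        if s.sum()>3: print(cam,round(a,2),s.sum(),np.percentile(q[s,2],[5,50,95]),np.percentile(y[s],[5,95]))
E
```

```text
scene mixer 0.81 [228.6, 149.2, 305.2, 253.9] 4831 [ 0.4037 -0.0045 -0.0054] [0.7929 0.4303 0.2394]
scene mixer_head 0.67 [247.7, 146.9, 294.1, 177.3] 710 [ 0.5203  0.1052 -0.0029] [0.7148 0.447  0.2394]
scene paddle 0.9 [244.3, 210.2, 268.9, 231.6] 363 [0.4465 0.0375 0.031 ] [0.541  0.1535 0.086 ]
top mixer 0.77 [211.7, 124.3, 309.0, 226.8] 5292 [ 0.4029 -0.0002 -0.009 ] [0.7144 0.3038 0.2407]
top mixer_head 0.83 [217.8, 125.4, 275.9, 175.2] 1800 [ 0.5211  0.1077 -0.0043] [0.7114 0.2673 0.2407]
top paddle 0.59 [270.7, 180.4, 296.4, 212.3] 388 [0.4448 0.044  0.0468] [0.5263 0.1203 0.0868]
scene 0.015 2709 [0.5373 0.111  0.0363] ((550.7360229492188, 159.91116333007812), (307.219482421875, 319.57110595703125), 43.86457824707031)
scene 0.06 1184 [0.5644 0.1438 0.0805] ((568.5323486328125, 145.96624755859375), (291.4176940917969, 97.15509033203125), 44.62378692626953)
scene 0.1 962 [0.5836 0.1596 0.1836] ((604.7045288085938, 187.00613403320312), (183.07928466796875, 98.5937728881836), 41.63194274902344)
top 0.015 2625 [0.5204 0.1388 0.0348] ((549.1973876953125, 165.86526489257812), (306.
[... 398 characters left out ...]
.2292 0.2348 0.2376] [-0.0481  0.0371]
scene -0.12 23 [0.1356 0.2117 0.2224] [-0.0445  0.0308]
scene -0.1 149 [0.1414 0.2074 0.2151] [-0.0338  0.0253]
scene -0.08 86 [0.1858 0.2044 0.2145] [-0.0441  0.0316]
scene -0.06 21 [0.1673 0.196  0.2021] [-0.0489  0.0248]
top -0.16 211 [0.1994 0.2309 0.2373] [-0.0393  0.0426]
top -0.14 261 [0.2223 0.2309 0.2378] [-0.0428  0.0462]
top -0.12 238 [0.2082 0.2159 0.2238] [-0.0433  0.0463]
top -0.1 267 [0.1952 0.2071 0.215 ] [-0.0418  0.0448]
top -0.08 232 [0.1841 0.2049 0.2137] [-0.0409  0.0446]
top -0.06 204 [0.1673 0.1932 0.2023] [-0.0379  0.0455]
top -0.04 158 [0.1484 0.1736 0.1865] [-0.0429  0.047 ]
top -0.02 66 [0.1356 0.1399 0.1484] [-0.0343  0.0362]
```

```bash
python3 -m crank '[[0.85,-0.95,0.35,-0.43],[0.85,-0.95,0.35,-0.43],[0.85,-0.95,0.35,-0.43],[0.85,-0.95,0.35,-0.43],[0.85,-0.95,0.35,-0.43],[0.85,-0.95,0.35,-0.43],[0.85,-0.95,0.35,-0.43],[0.85,-0.95,0.35,-0.43]]' 0
python3 -m crank '[[0.85,-0.95,0,-0.43],[0.85,-0.95,0,-0.43],[0.85,-0.95,0,-0.43],[0.85,-0.95,0,-0.43],[0.85,-0.95,0,-0.43],[0.85,-0.95,0,-0.43],[0.85,-0.95,0,-0.43],[0,0,0,0]]'
```

```text
clock: 2.1
position: [0.3551, 0.3773, 0.3121]
tool_rot: [3.141, -0.0, 2.597]
wrist_force: [1.0, 0.8, -0.2]
grip_width: 0.0338
finger_force: 0.0
clock: 2.9
position: [0.5352, 0.1746, 0.3115]
tool_rot: [-3.141, 0.002, 2.328]
wrist_force: [-1.2, -0.5, -0.3]
grip_width: 0.0005
finger_force: 0.0
```

```bash
python3 -m crank '[[0.84,-0.76,0,-0.3],[0,0,-0.8,0],[0,0,-0.6,0],[0,0,0,0]]'
python3 - <<'E'
from h import *
a=optics.grab_frame('scene')[0][100:270,180:350];b=optics.grab_frame('top')[0][90:260,190:360]
cv2.imwrite('pics/p2.png',cv2.resize(cv2.hconcat([a,b])[...,::-1],None,fx=2.35,fy=2.35,interpolation=cv2.INTER_CUBIC))
E
```

```text
clock: 3.3
position: [0.5569, 0.1564, 0.2674]
tool_rot: [-3.138, -0.001, 2.31]
wrist_force: [0.6, -0.1, 0.0]
grip_width: 0.0004
finger_force: 0.0
```

View pics/p2.png

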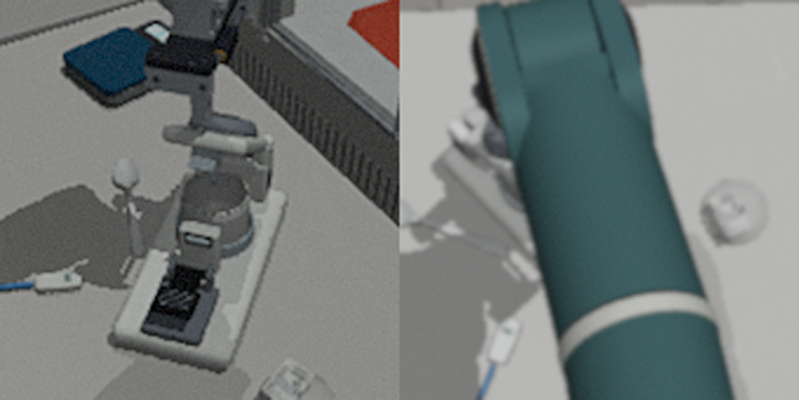

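The fingers stand over the middle of the head's front (crop (200,130)), and the head is still raised. I'll push it down along its arc.

```bash
python3 -m crank '[[-0.06,-0.18,-0.53,0],[-0.06,-0.18,-0.53,0],[-0.16,-0.15,-0.38,0],[-0.16,-0.15,-0.38,0],[-0.12,-0.1,-0.41,0],[-0.12,-0.1,-0.41,0],[0,0,0,0]]'
python3 - <<'E'
from h import *
s=manip.sense();p=s['position'];e=np.array(p[:2])-[.6598,.2408];t=np.radians(41.8)
print('mixer xy',e@[np.cos(t),np.sin(t)],e@[-np.sin(t),np.cos(t)],'tip z',p[2]-.022)
a=optics.grab_frame('scene')[0][110:250,190:330]
cv2.imwrite('pics/p3.png',cv2.resize(a[...,::-1],None,fx=3,fy=3,interpolation=cv2.INTER_CUBIC))
E
```

```text
clock: 4.1
position: [0.5365, 0.1301, 0.1887]
tool_rot: [-3.139, -0.001, 2.31]
wrist_force: [0.7, 0.4, 0.6]
grip_width: 0.0003
finger_force: 0.0
mixer xy -0.16573246067230846 -0.00029994755123996216 tip z 0.16670059329755083
```

View pics/p3.png

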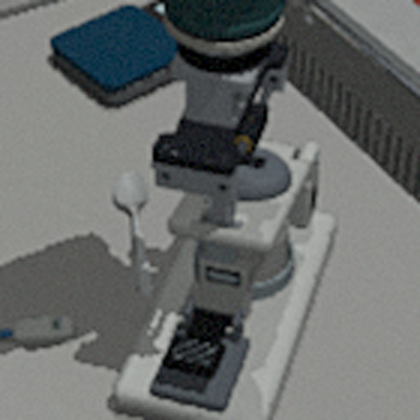

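The head has followed the fingers down to about 0.2 rad, with the tips at (220,215) on the crop, on its middle line. I'll press on toward the catch.

```bash
python3 -m crank '[[-0.06,-0.05,-0.3,0],[-0.06,-0.05,-0.3,0],[-0.04,-0.04,-0.25,0],[0,0,-0.15,0],[0,0,0,0]]'
python3 -m crank '[[0,0,-0.1,0],[0,0,-0.1,0],[0,0,0,0],[0,0,0,0]]'
```

```text
clock: 4.65
position: [0.5323, 0.126, 0.1594]
tool_rot: [-3.14, -0.0, 2.31]
wrist_force: [0.1, -0.3, -0.1]
grip_width: 0.0001
finger_force: 0.0
clock: 5.05
position: [0.5328, 0.1264, 0.1541]
tool_rot: [-3.141, 0.0, 2.31]
wrist_force: [-0.1, -0.8, 0.3]
grip_width: 0.0004
finger_force: 0.0
```

```bash
python3 -m crank '[[0,0,-0.1,0],[0,0,-0.1,0],[0,0,0,0]]'
python3 - <<'E'
from h import *
a=optics.grab_frame('scene')[0][110:250,190:330]
cv2.imwrite('pics/p4.png',cv2.resize(a[...,::-1],None,fx=3.5,fy=3.5,interpolation=cv2.INTER_CUBIC))
E
```

```text
clock: 5.35
position: [0.5329, 0.1263, 0.1488]
tool_rot: [3.141, -0.0, 2.31]
wrist_force: [-7.1, -1.9, 19.3]
grip_width: 0.0005
finger_force: 10.0
```

View pics/p4.png

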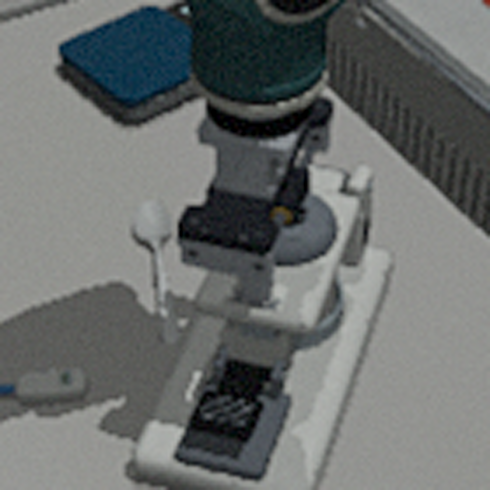

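The head lies flat and 19 N exceeds the 12 N the catch needs. Next I'll lift off, move above the pad and check that the head stays shut.

```bash
python3 -m crank '[[0,0,0.7,0],[0,0,0.7,0],[-0.72,-0.63,0,0],[-0.72,-0.63,0,0],[-0.72,-0.63,0,0],[0,0,0,0],[0,0,0,0]]'
python3 - <<'E'
from h import *
np.set_printoptions(precision=4,suppress=True)
t=np.radians(41.8);H=np.array([.6598,.2408])
def mx(X): e=X[:,:2]-H; return np.c_[e@[np.cos(t),np.sin(t)],e@[-np.sin(t),np.cos(t)],X[:,2]]
print('tcp',mx(np.array([manip.sense()['position']])))
im,d=optics.grab_frame('scene');q=mx(cloud('scene',d,np.ones_like(d,bool)))
for a in np.arange(-.28,-.0,.02):
    s=(q[:,0]>a)&(q[:,0]<=a+.02)&(abs(q[:,1])<.045)&(q[:,2]>.04)&(q[:,2]<.17)
    if a<-.2: s&=abs(q[:,1])<.02
    if s.any(): print(round(a,2),s.sum(),np.percentile(q[s,2],[5,50,75,95]))
for n in('paddle_pad','head_front'):
    for r in optics.tip_of('scene',n)[:1]:
        u,v=map(int,r['position']);print(n,r['p'],u,v,mx(world('scene',(u,v),d[v,u])[None]))
c=im[110:260,190:340]
cv2.imwrite('pics/p5.png',cv2.resize(c[...,::-1],None,fx=3.5,fy=3.5,interpolation=cv2.INTER_CUBIC))
E
```

```text
clock: 6.1
position: [0.4681, 0.0697, 0.1905]
tool_rot: [3.141, 0.0, 2.309]
wrist_force: [-0.3, 0.0, -0.1]
grip_width: 0.0005
finger_force: 0.0
tcp [[-0.257   0.0003  0.1905]]
-0.28 179 [0.0415 0.0485 0.08   0.0822]
-0.26 102 [0.0446 0.0781 0.0798 0.0813]
-0.24 58 [0.0728 0.0752 0.0762 0.0782]
-0.22 70 [0.0535 0.0716 0.0733 0.075 ]
-0.2 188 [0.0464 0.1143 0.124  0.1275]
-0.18 270 [0.0462 0.0846 0.1265 0.1289]
-0.16 123 [0.1241 0.127  0.1282 0.1293]
-0.14 187 [0.0451 0.1294 0.1384 0.1455]
-0.12 136 [0.0553 0.144  0.1467 0.1485]
-0.1 97 [0.1216 0.1469 0.1482 0.1499]
-0.08 81 [0.1261 0.1468 0.148  0.1489]
-0.06 41 [0.1264 0.1297 0.133  0.1474]
-0.04 58 [0.1162 0.1273 0.1283 0.1303]
-0.02 103 [0.0492 0.1252 0.1267 0.1284]
0.0 25 [0.1091 0.1243 0.1253 0.1272]
paddle_pad 0.87 253 224 [[-0.2481  0.0036  0.0813]]
head_front 0.61 262 193 [[-0.1717  0.0021  0.1293]]
```

View pics/p5.png

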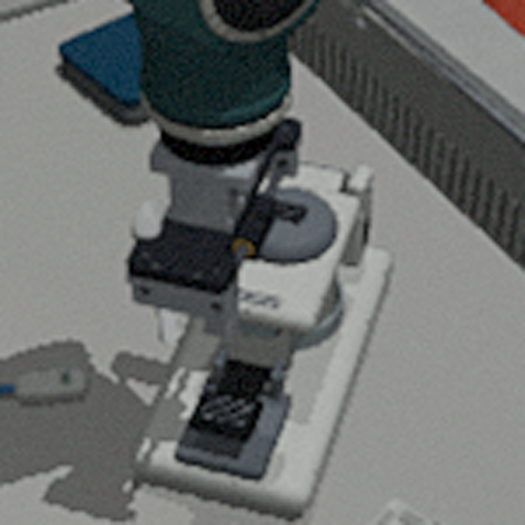

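Head is level (top 127–129 mm front to back) with the robot clear of it, so the catch holds. Pad at rest is about 80 mm up, at crop (225,410), under the fingers. Next I'll lower onto the paddle.

```bash
python3 -m crank '[[0,0,-0.9,0],[0,0,-0.9,0],[0,0,-0.8,0],[0,0,-0.2,0],[0,0,0,0],[0,0,0,0]]'
python3 -m crank '[[0,0,-0.15,0],[0,0,0,0],[0,0,0,0]]'
```

```text
clock: 6.85
position: [0.4686, 0.0698, 0.1071]
tool_rot: [3.141, 0.001, 2.31]
wrist_force: [0.5, -0.1, 0.1]
grip_width: 0.0006
finger_force: 0.0
clock: 7.15
position: [0.4685, 0.0699, 0.1023]
tool_rot: [3.14, 0.001, 2.31]
wrist_force: [1.5, 0.6, 1.5]
grip_width: 0.0007
finger_force: 1.1
```

```bash
python3 -m crank '[[0,0,-0.1,0],[0,0,-0.1,0],[0,0,0,0],[0,0,0,0]]'
python3 -m crank '[[0,0,-0.1,0],[0,0,0,0],[0,0,0,0]]'
python3 - <<'E'
from h import *
F=[];np.set_printoptions(precision=4,suppress=True)
t=np.radians(41.8);H=np.array([.6598,.2408])
def mx(X): e=X[:,:2]-H; return np.c_[e@[np.cos(t),np.sin(t)],e@[-np.sin(t),np.cos(t)],X[:,2]]
Q=[]
for i in range(6):
    im,d=optics.grab_frame('scene');s=manip.sense();F.append([*s['wrist_force'],s['finger_force'],s['position'][2]-.022]);Q.append(mx(cloud('scene',d,np.ones_like(d,bool))))
q=np.vstack(Q);print(np.mean(F,0))
for a in np.arange(-.285,-.19,.01):
    s=(q[:,0]>a)&(q[:,0]<=a+.01)&(abs(q[:,1])<.022)&(q[:,2]>.055)&(q[:,2]<.09)
    if s.sum()>5: print(round(a,3),s.sum(),np.percentile(q[s,2],[10,50,90]))
cv2.imwrite('pics/p6.png',cv2.resize(im[130:260,190:320][...,::-1],None,fx=4,fy=4,interpolation=cv2.INTER_CUBIC))
E
```

```text
clock: 7.55
position: [0.4678, 0.0694, 0.0956]
tool_rot: [-3.141, -0.0, 2.309]
wrist_force: [-1.8, -3.7, 3.9]
grip_width: 0.0008
finger_force: 2.2
clock: 7.85
position: [0.4678, 0.0695, 0.0927]
tool_rot: [-3.141, -0.0, 2.31]
wrist_force: [-1.7, -4.2, 5.7]
grip_width: 0.0005
finger_force: 2.7
[-1.5485 -3.7551  5.3448  2.7198  0.0708]
-0.285 94 [0.0628 0.0663 0.0689]
-0.275 402 [0.064  0.0686 0.0791]
-0.265 169 [0.0671 0.0692 0.0722]
-0.255 103 [0.0679 0.0699 0.0841]
-0.245 69 [0.0682 0.0699 0.0723]
-0.235 83 [0.0669 0.069  0.0705]
-0.225 102 [0.0667 0.0693 0.0716]
-0.215 132 [0.0668 0.0692 0.0715]
-0.205 154 [0.0668 0.0697 0.0722]
-0.195 51 [0.0674 0.0694 0.0718]
```

View pics/p6.png

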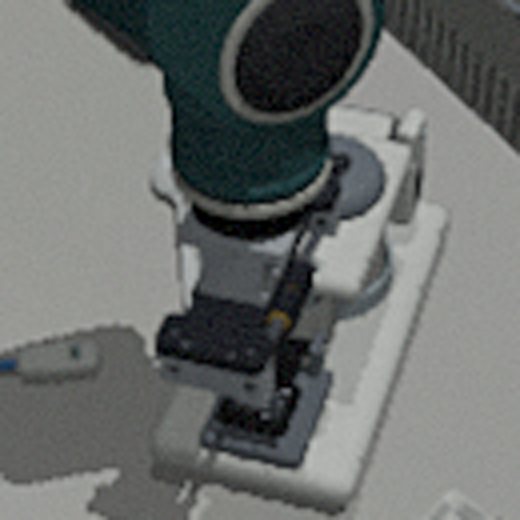

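The paddle lies level (69–70 mm along its whole length) under the fingertips at crop (265,400), at about 5 N. The head is still shut. I'll hold briefly and hand in.

```bash
python3 -m crank '[[0,0,0,0],[0,0,0,0],[0,0,0,0],[0,0,0,0],[0,0,0,0]]'; python3 -c "
from workcell import manip; print(manip.finish_job())"
```

```text
clock: 8.65
position: [0.4678, 0.0695, 0.0928]
tool_rot: [-3.141, -0.0, 2.31]
wrist_force: [-1.0, -4.7, 5.4]
grip_width: 0.0008
finger_force: 2.7
the job is handed in; nothing more can be done
None
```

The job is handed in at 8.65 s: the head stays shut on its catch with the robot clear of it, and the fingers hold the paddle level at half-way with about 5 N; the hand-in call returned no verdict.

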